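# Tare the mixing bowl on a bench scale and weigh the grey master

### The arm

A 6-joint arm with a two-finger parallel gripper is mounted at the origin on the work surface. World frame = base frame: x ahead of the robot, y to its left, z up, the work surface at z = 0. Lengths are in m, angles in rad, forces in N, time in s.
With the tool pointing down it reaches from about 0.4 to 0.925 m from the base axis. Payload 12.5 kg.
Tool frame: the origin (TCP) lies on the mounting face of the last link; the fingertips stand 190 mm ahead of it and the grasp point (between the pads) lies 171 mm ahead of it (robot.tip_reach is the distance from the TCP to the fingertips, in m); z points along the fingers, y is the direction in which the jaws open and shut (so a half turn about z gives the same grasp; the last joint's range is limited). The gripper opens to 95 mm and grips with 3 to 60 N. Pads are 20 mm wide; open, the fingers measure 119 mm over their backs; the gripper's body (75 mm by 180 mm) begins 59 mm behind the grasp point.
Start: joints at [1.177, 0.491, 1.559, -0, 1.092, -0.106], TCP at [0.177, 0.599, 0.405] pointing down, gripper open.
Joint ranges: [-3.1, 3.1], [-0.84, 2.19], [0.05, 2.79], [-1.13, 4.28], [0.06, 2.93], [-2.69, 2.69]. Speed limits (rad/s): [2.22, 2.22, 2.79, 3.14, 3.14, 3.14].

### API

Orientations are given as a unit quaternion [w, x, y, z].
In Python, from bench import robot gives the robot as it stands. The module is installed in compiled form; this text tells all that it offers.
- The arm moves only by the tool arm_command, never from a script. Its argument "commands" is text: rows parted by semicolons, each of 5 numbers parted by spaces: the shift along the tool's x, y, z in cm, then the turn about the tool's z in degrees, then the opening, from -1 (shut) to 1 (fully open), so that 0 is half open. In form: tx ty tz twist claw; .... A call has 1 to 20 rows; each row shifts and turns the pose as measured when the row begins, along the tool's axes as they then stand; what a row does not reach is not made up. A row lasts 1/8 s, in which the tool goes at most 62.5 mm and 10.7 degrees, less where a joint would pass 70% of its speed; a pose out of reach is approached as far as the arm can. A call is refused whole if a number of a shift passes 6.25 or a number of a turn 10.7, either way. A call with a gripper value outside its range is refused whole. The fingers move at their own pace and stop on an object; "force" is the grip in N (left out, the last holds). Time passes only in rows, so rows that do not move let the fingers close. It gives the time, the measured TCP pose, the force and the opening at its end, in the units of the state.
- robot.get_obs(): the state, without advancing time (a new reading comes with each control period).
- robot.grab_frame(name): name is "scene" or "top" or "wrist"; returns the picture (480x640x3 uint8, red, green, blue); there is no depth.
- robot.get_calibration(name): a dict with "intrinsics" (3x3 intrinsics, pixels), "xyz" and "attitude" of the camera in the world. Camera axes: x right, y down, z forward; pixel columns grow to the right and rows downward; lengths in m; the calibration is good to about 2 mm. A picture is of the moment at which its call begins: read the wrist's pose just before it. get_calibration takes no time and is no camera call; for the wrist camera it gives the pose at the moment of the call.
- robot.job_done(): hands the job in, once; it reports no verdict.
Trained networks look in the newest picture that a camera, given by its name, has taken for a name from the list of things; names that differ only in an ending like _2 or _b are one class to them, and where a whole thing is asked for, a point or a joint stands for the part that bears it (a point fixed in the world has none). Each returns a list of dicts, best first, with "conf" (0 to 1); they miss things now and then, are a little off and sometimes report something else, mostly with a low value. They report only what shows in the picture. A call takes as long as a camera call.
- robot.search_frame(camera, name): "bbox" ([left, top, right, bottom] in pixels, round what is visible of it).
- robot.tip_of(camera, name): "position" ([row, column] in pixels: a listed point, or the origin of a listed thing).
The state is a dict: "t": time; "joint_positions": joint angles; "joint_velocities": joint speeds; "effort": joint torques, N m; "ee_pos": TCP position; "ee_rot": TCP orientation; "wrist_force": force on the tool from outside, world axes, zero at the start; "torque": the same for the moment, N m; "gripper_width": opening from 0.0 (shut) to 1.0 (fully open).
Only numpy, scipy, OpenCV 4.12 (cv2) and the standard library are available. Lean on these libraries where they do the work, as an engineer would, in place of code of your own. Each camera call takes 0.05 s, during which the arm holds its last target.

### The job

Weigh the grey bust so that the resin batch can be worked out: set the empty blue mixing bowl on the scale's steel plate with its foot fully down inside the raised ring, and let go of it. Then, with nothing touching the bowl, hold the blue tare key right down for a good second (not the red on/off key), release it, and only then stand the grey bust gently upright on the bottom of the bowl. The scale is a delicate one: never load or press any part of it with more than 1.5 kg (15 N), and leave the black bust, the glue, the jar and the knife where they are.

Things in the scene. Friction and masses are not known exactly. Their poses are not given: they have to be found in the camera images.
- scale: White bench scale fixed to the bench, 225 (x) by 165 (y) mm, housing top 30 mm above the bench. Origin: centre of its underside, on the bench; z up; its -x edge is the front, with a grey panel: display in the middle, blue tare key at its -y end, red on/off key at its +y end. The round steel weighing plate, 144 mm across, lies behind the panel; its raised ring takes the bowl's foot.
- plate_mid (a point): Nominal plate centre, top face (39 mm up, 30 mm along the scale's +x). Ring: 75.6 mm inside diameter, 6 mm wide, 5 mm high, square-edged. The plate fits loosely: the ring centre is up to 6 mm off this point in the scale's x and in y, shown by no pose: find it by feel or sight. A foot caught on the ring leaves the bowl tilted 0.08 rad. The plate slips sideways at 10 N, gives 0.1 mm per N down.
- tare_top (a point): Centre of the top face of the blue tare key: a round key 23 mm across, 36 mm above the bench, 6 mm proud of the housing, at x = -82 mm, y = -54 mm of the scale. It presses straight down.
- tare_key (a joint): Travel of the blue tare key: 0 up, 0.004 m right down. Spring: starts to move at about 1.5 N, bottoms at about 7 N, beyond which the force climbs steeply; counts as pressed past 2 mm (about 4.3 N). Springs back.
- power_key (a joint): Travel of the red on/off key, same make, at x = -82 mm, y = +54 mm of the scale: 0 up, 0.004 m down. Not to be pressed.
- bowl: Blue thick-walled mixing bowl, empty, 112 mm across the rim, 56 mm high, 0.14-0.24 kg. Origin: centre of its underside; z up; round. Wall 8 mm thick: outer radius 56 mm and upright from the rim down to 26 mm height, then sloping in to a foot of 73.4 mm diameter, 9 mm high. Lift it by pinching the wall at the rim. Inner floor flat, 57 mm across, 9 mm above its underside.
- master: Grey resin bust, 64 mm tall, 0.06-0.13 kg, standing upright. Origin: centre of its underside; z up. Round plinth 32 mm across and 10 mm high; shoulders a block 40 mm along x, 20 mm along y, from 19 to 39 mm height (grip it there across y); helmeted head 20 mm across above that.
- black_bust: Black bust of the same shape and size; a bystander, to be left alone.
- glue: White glue bottle, 29 mm across, 80 mm tall, with a nozzle; bystander. Origin: centre of its underside.
- jar: Clear jar with a green cap, 58 mm across, 55 mm tall; bystander. Origin: centre of its underside.
- knife: Yellow craft knife lying flat, 115 mm handle along its x; bystander. Origin: under its middle.

How it is judged:
By the outcome, as a careful person would: the job done as asked, in the order asked, and still so for the second after the job is handed in, with the robot touching nothing.
It also fails if it takes over 72 s, if anything falls off the work surface, if the arm or the gripper's body presses on something with over 40 N, if the wrist force passes 120 N, or if a joint passes its speed limit or range.

## Working session

There is one attempt and no reset: what is moved stays moved. The work goes in short steps, Python scripts to look and compute and a tool call to move; the robot and the scene stay as the last step left them, time stands still between calls to the robot, and variables do not carry over. Pictures are saved under pics/ and viewed, and the job is handed in when it is done.

Besides the shell and the picture viewer there is one more tool, called after "Emit:" in YAML: its name, and indented under it one key for each argument. arm_command: Moves the arm, as the interface text tells. Its arguments: {"type":"object","properties":{"commands":{"type":"string"},"force":{"type":"number"}},"required":["commands"]}

```bash
mkdir -p pics
cat > h.py <<'E'
import numpy as np, cv2
from bench import robot
from scipy.spatial.transform import Rotation as R
def rot(q): return R.from_quat([q[1],q[2],q[3],q[0]]).as_matrix()
def att(a):
    a=np.array(a,float)
    return rot(a) if a.shape==(4,) else a
def snap(cam,fn):
    c=robot.get_calibration(cam); im=robot.grab_frame(cam)
    cv2.imwrite('pics/'+fn,cv2.cvtColor(im,cv2.COLOR_RGB2BGR)); return c,im
def px2w(c,row,col,z):
    K=np.array(c['intrinsics']); d=att(c['attitude'])@np.linalg.solve(K,[col,row,1]); p=np.array(c['xyz'])
    return p+d*(z-p[2])/d[2]
def w2px(c,P):
    K=np.array(c['intrinsics']); q=K@(att(c['attitude']).T@(np.array(P)-np.array(c['xyz']))); return q[:2]/q[2]
E
python3 - <<'E'
from h import *
np.set_printoptions(precision=4,suppress=True)
o=robot.get_obs(); print({k:np.round(v,4) for k,v in o.items()})
Z=dict(scale=0,plate_mid=.039,tare_top=.036,bowl=0,master=0,black_bust=0,glue=0,jar=0,knife=0)
for cam in ('scene','top','wrist'):
    c,im=snap(cam,cam+'0.png'); print(cam,np.array(c['xyz']),c['attitude'])
    print(c['intrinsics'])
    if cam=='wrist': continue
    for n,z in Z.items():
        for d in robot.tip_of(cam,n)[:2]:
            print(cam,n,round(d['conf'],2),np.round(d['position'],1),px2w(c,*d['position'],z))
E
```

```text
{'t': np.float64(0.0), 'joint_positions': array([ 1.1774,  0.4916,  1.5595,  0.    ,  1.0917, -0.1056]), 'joint_velocities': array([-0.0001, -0.0003,  0.0002, -0.0003, -0.0002,  0.003 ]), 'effort': array([ -0.    , -61.2646, -25.8179,   0.0692,   0.0483,  -0.0001]), 'ee_pos': array([0.1773, 0.5993, 0.4041]), 'ee_rot': array([-0.0002,  0.1434,  0.9897, -0.0006]), 'wrist_force': array([-0.8377,  0.3136,  0.3976]), 'torque': array([ 0.0509,  0.0378, -0.0009]), 'gripper_width': np.float64(0.9958)}
scene [ 1.127  -0.6193  0.7657] [-0.3927  0.8524  0.3105 -0.151 ]
[[474.9306   0.     324.5621]
 [  0.     474.9306 245.2848]
 [  0.       0.       1.    ]]
scene scale 0.79 [261.2 304.3] [ 0.5337 -0.013   0.    ]
scene plate_mid 0.91 [257.4 314.6] [ 0.5734 -0.0191  0.039 ]
scene plate_mid 0.17 [353.  246.6] [ 0.6528 -0.3024  0.039 ]
scene tare_top 0.46 [256.  258.5] [ 0.4673 -0.096   0.036 ]
scene tare_top 0.36 [210.  395.7] [0.6116 0.2566 0.036 ]
scene bowl 0.83 [206.  398.6] [0.5819 0.3204 0.    ]
scene master 0.83 [353.2 246.1] [ 0.6269 -0.2864  0.    ]
scene black_bust 0.73 [316.6 186.6] [
[... 505 characters left out ...]
top plate_mid 0.66 [221.9 334. ] [ 0.5675 -0.0077  0.039 ]
top plate_mid 0.62 [251.2 158.3] [0.4592 0.4777 0.039 ]
top tare_top 0.45 [257.4 362.2] [ 0.471  -0.0908  0.036 ]
top bowl 0.61 [212.1 221.5] [0.5889 0.319  0.    ]
top master 0.58 [210.7 430.9] [ 0.6235 -0.2866  0.    ]
top black_bust 0.67 [265.1 431. ] [ 0.4647 -0.2885  0.    ]
top glue 0.55 [245.9 158.2] [0.4805 0.4916 0.    ]
top jar 0.55 [198.5 161.5] [0.6208 0.4976 0.    ]
top knife 0.94 [268.1 490.6] [ 0.4647 -0.4568  0.    ]
top knife 0.33 [253.9 361.8] [ 0.4869 -0.0915  0.    ]
wrist [0.0995 0.6222 0.3856] [0.1185 0.7926 0.5917 0.0881]
[[417.9225   0.     323.2139]
 [  0.     417.9225 235.7582]
 [  0.       0.       1.    ]]
```

View pics/scene0.png

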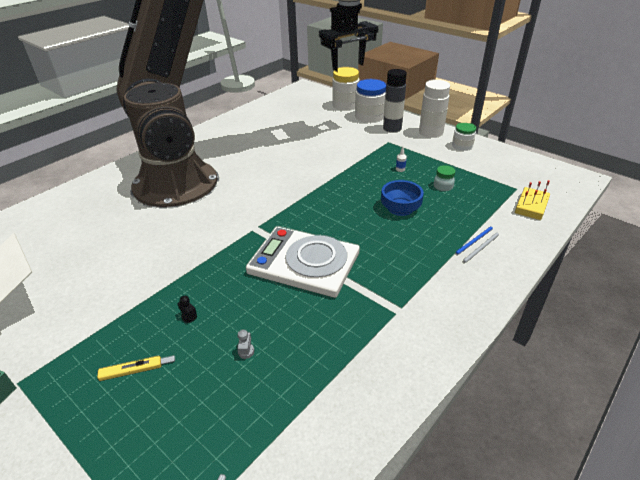

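View pics/top0.png

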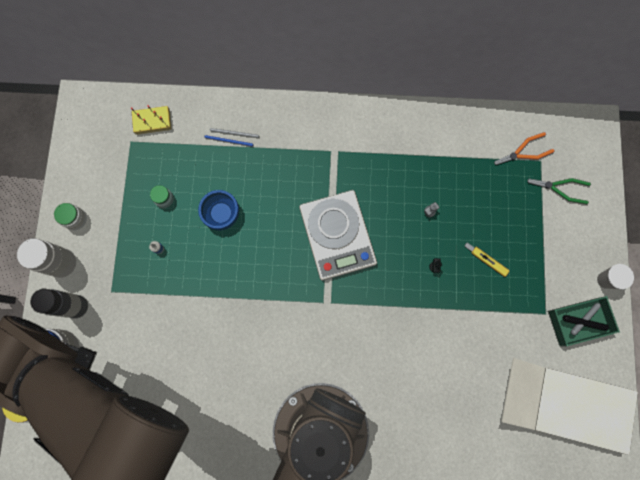

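View pics/wrist0.png

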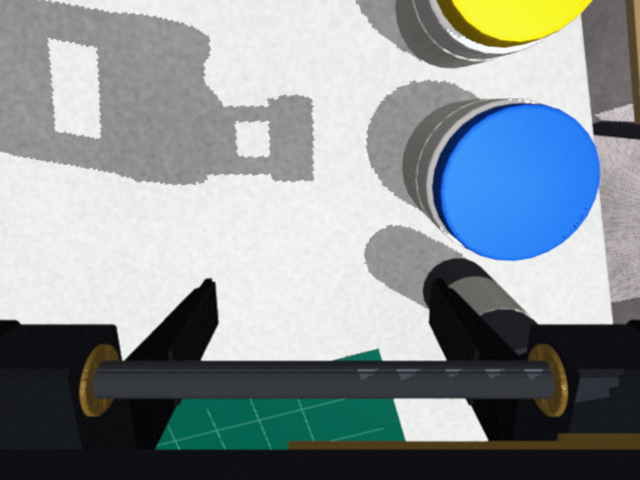

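Run:
```python
from h import *
np.set_printoptions(precision=4,suppress=True)
o=robot.get_obs(); c=robot.get_calibration('wrist')
T=rot(o['ee_rot']); C=att(c['attitude'])
print('tool\n',T,'\ncam in tool\n',T.T@C, T.T@(np.array(c['xyz'])-o['ee_pos']))
t=np.array([.471,-.0908]);p=np.array([.5695,-.0120])
ct=robot.get_calibration('top')
pw=px2w(ct,267,327,.036)[:2]; tr=px2w(ct,257,364.5,.036)[:2]; print('power',pw,'tare',tr)
d=pw-tr; print('yaw',np.degrees(np.arctan2(-d[0],d[1])),np.linalg.norm(d))
```

```text
tool
 [[-0.9589  0.2838  0.0001]
 [ 0.2838  0.9589  0.0001]
 [-0.      0.0001 -1.    ]] 
cam in tool
 [[-0.0005 -0.9564 -0.2921]
 [ 1.     -0.0003 -0.0008]
 [ 0.0007 -0.2921  0.9564]] [ 0.0812 -0.0002  0.0192]
power [0.4392 0.0057] tare [ 0.4725 -0.0971]
yaw 17.947917004658034 0.10804434636194978
```

Emit:
arm_command:
  commands: "-5.2 -1.5 0 0 -0.1;-5.2 -1.5 0 0 -0.1;-5.2 -1.5 0 0 -0.1;-5.2 -1.5 0 0 -0.1;-5.2 -1.5 0 0 -0.1;-5.2 -1.5 0 0 -0.1;-5.2 -1.5 0 0 -0.1;-5.2 -1.5 0 0 -0.1;-5.2 -1.5 0 0 -0.1;-5.2 -1.5 0 0 -0.1;0 0 0 0 -0.1;0 0 0 0 -0.1"
  force: 30

```text
t: 2.55
ee_pos: [0.6476, 0.299, 0.4042]
ee_rot: [0.0, 0.142, 0.99, 0.001]
wrist_force: [-0.3, 0.5, -0.3]
gripper_width: 0.45
```

Run:
```python
from h import *
np.set_printoptions(precision=4,suppress=True)
c,im=snap('wrist','w1.png'); o=robot.get_obs(); print(o['ee_pos'],o['ee_rot'])
for d in robot.tip_of('wrist','bowl')[:2]+robot.search_frame('wrist','bowl')[:2]: print(d)
d=robot.tip_of('wrist','bowl')[0]; print(px2w(c,*d['position'],0))
hsv=cv2.cvtColor(im,cv2.COLOR_RGB2HSV); m=cv2.inRange(hsv,(100,100,30),(130,255,255))
cn=max(cv2.findContours(m,cv2.RETR_EXTERNAL,cv2.CHAIN_APPROX_NONE)[0],key=cv2.contourArea)
P=np.array([px2w(c,p[0][1],p[0][0],.056)[:2] for p in cn]); print(len(P),P.min(0),P.max(0),cv2.minEnclosingCircle((P*1000).astype(np.float32)))
```

```text
[0.6475 0.2991 0.4042] [0.0003 0.1421 0.9898 0.0008]
{'position': [133.5, 326.0], 'conf': 0.96}
{'bbox': [257.4, 56.4, 398.1, 204.6], 'conf': 0.83}
[0.5914 0.3184 0.    ]
418 [0.5332 0.2619] [0.6445 0.3732] ((588.823974609375, 317.6029357910156), 55.94489288330078)
```

View pics/w1.png

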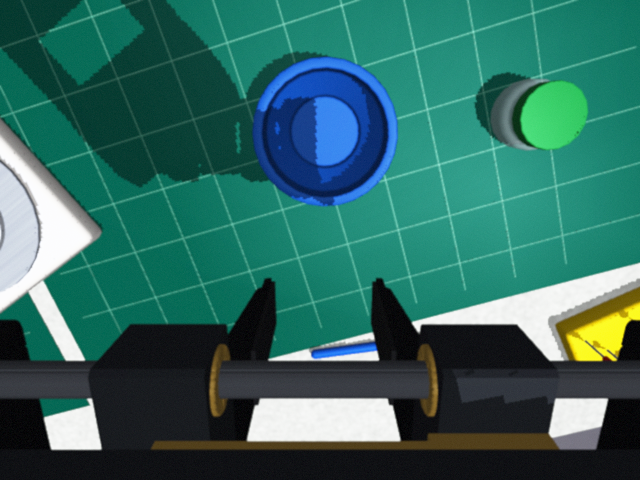

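Emit:
arm_command:
  commands: "3.1 -2.55 4 0 -0.1;3.05 -2.55 4 0 -0.1;0 0 2 0 -0.1;0 0 0 0 -0.1;0 0 0 0 -0.1"

```text
t: 3.38
ee_pos: [0.5691, 0.2708, 0.3049]
ee_rot: [0.002, 0.139, 0.99, 0.002]
wrist_force: [0.6, 0.2, 0.4]
gripper_width: 0.454
```

Emit:
arm_command:
  commands: "-0.5 -0.15 3 0 -0.1;0 0 2.5 0 -0.1;0 0 1.5 0 -0.1;0 0 0 0 -0.1;0 0 0 0 -0.1"

```text
t: 4.0
ee_pos: [0.5758, 0.2699, 0.2386]
ee_rot: [0.007, 0.138, 0.99, 0.004]
wrist_force: [0.6, -0.1, -0.1]
gripper_width: 0.452
```

Run:
```python
from h import *
c,im=snap('wrist','w2.png');print(robot.get_obs()['ee_pos'])
```

```text
[0.57577765 0.26983763 0.23868113]
```

View pics/w2.png

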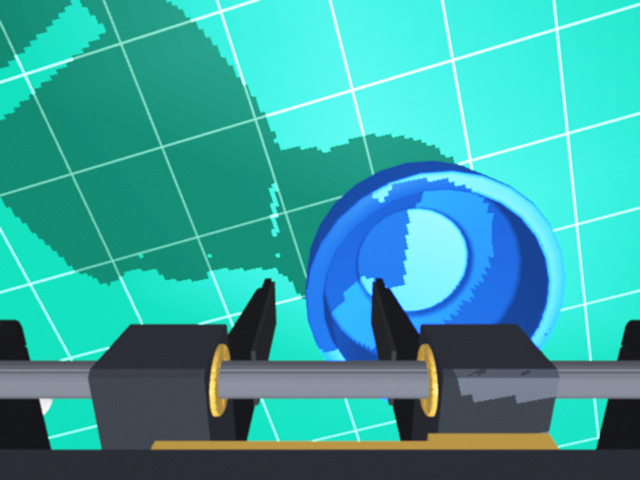

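Emit:
arm_command:
  commands: "0.3 -0.4 0.5 0 -0.1;0 0 0.5 0 -0.1;0 0 0.5 0 -0.1;0 0 0 0 -0.1;0 0 0 0 -0.1"

```text
t: 4.68
ee_pos: [0.5718, 0.2668, 0.2238]
ee_rot: [0.007, 0.138, 0.99, 0.005]
wrist_force: [-0.2, -0.4, 0.0]
gripper_width: 0.451
```

Emit:
arm_command:
  commands: "0 0 0 0 -1;0 0 0 0 -1;0 0 0 0 -1;0 0 0 0 -1"
  force: 30

```text
t: 5.18
ee_pos: [0.5719, 0.2668, 0.224]
ee_rot: [0.008, 0.138, 0.99, 0.005]
wrist_force: [0.6, -0.2, -0.7]
gripper_width: 0.101
```

Run:
```python
from h import *
c,im=snap('wrist','w3.png');o=robot.get_obs();print(o['ee_pos'],o['ee_rot'],o['gripper_width']*95,o['wrist_force'])
```

```text
[0.57192857 0.26677747 0.22399249] [0.00766793 0.13799186 0.99039218 0.0047731 ] 9.734915065586433 [0.2553599  0.40870596 0.51645257]
```

View pics/w3.png

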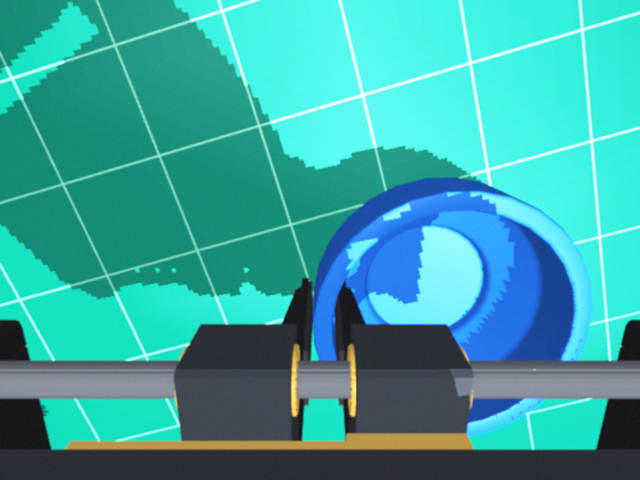

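Emit:
arm_command:
  commands: "0 0 -0.5 0 -1;0 0 -1 0 -1;0 0 -2 0 -1;0 0 -2.5 0 -1;0 0 -2.5 0 -1;0 0 -2.5 0 -1;-0.5 -1 -2 0 -1;-1.3 -2.6 -1.5 0 -1;-1.5 -3.0 -1 0 -1;-1.5 -3.0 -0.8 0 -1;-1.5 -3.0 0 0 -1;-1.5 -3.0 0 0 -1;-1.5 -3.0 0 0 -1;-1.3 -2.6 0 0 -1;-1 -2.0 0 0 -1;-0.8 -1.6 0 0 -1;-0.5 -1 0 0 -1;0 0 0 0 -1;0 0 0 0 -1"

```text
t: 7.6
ee_pos: [0.6217, -0.0261, 0.4009]
ee_rot: [0.01, 0.136, 0.991, 0.005]
wrist_force: [0.3, -0.4, -1.8]
gripper_width: 0.103
```

Run:
```python
from h import *
c,im=snap('wrist','w4.png');o=robot.get_obs();print(o['ee_pos'],o['ee_rot'],o['gripper_width']*95,o['wrist_force'],o['torque'])
for d in robot.tip_of('wrist','plate_mid')[:1]: print(d, px2w(c,*d['position'],.039))
for d in robot.tip_of('wrist','tare_top')[:1]: print(d, px2w(c,*d['position'],.036))
```

```text
[ 0.62176575 -0.02602489  0.40092758] [0.00966786 0.13637041 0.99059895 0.00483465] 9.98342541855149 [-0.73692169 -0.03045292 -2.18277304] [-0.08596073  0.04184036  0.00581333]
{'position': [134.8, 316.4], 'conf': 0.78} [ 0.56894302 -0.01277619  0.039     ]
{'position': [51.4, 174.3], 'conf': 0.78} [ 0.48104434 -0.09912977  0.036     ]
```

View pics/w4.png

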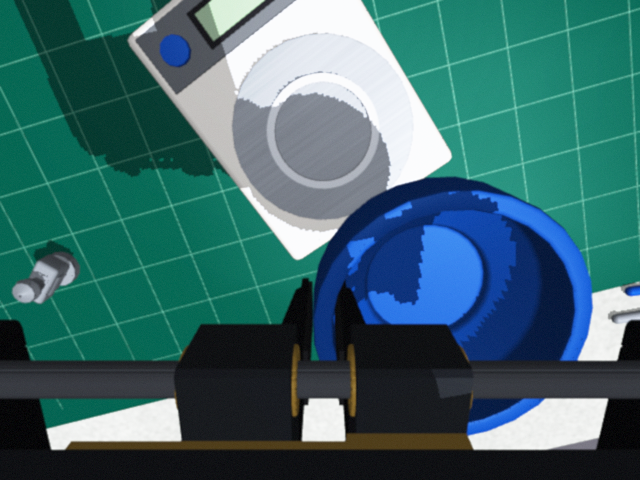

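```bash
cat > ring.py <<'E'
from h import *
np.set_printoptions(precision=4,suppress=True)
def rect(c,im,cx,cy,z,half=.06,res=.0004):
    n=int(2*half/res); g=(np.arange(n)-n/2)*res
    X,Y=np.meshgrid(cx+g,cy+g); P=np.stack([X,Y,np.full_like(X,z)],-1).reshape(-1,3)
    K=np.array(c['intrinsics']);q=(P-np.array(c['xyz']))@att(c['attitude'])@K.T; uv=(q[:,:2]/q[:,2:]).reshape(n,n,2).astype(np.float32)
    return cv2.remap(im,uv[...,0],uv[...,1],cv2.INTER_CUBIC)
def fit(c,im,cx,cy,z,radii,rng=.01,res=.0004,norm=False):
    g=cv2.GaussianBlur(cv2.cvtColor(rect(c,im,cx,cy,z,res=res),cv2.COLOR_RGB2GRAY).astype(np.float32),(0,0),1.5)
    gx=cv2.Sobel(g,cv2.CV_32F,1,0);gy=cv2.Sobel(g,cv2.CV_32F,0,1);n=g.shape[0]
    th=np.linspace(0,2*np.pi,360,endpoint=False);out=[]
    for r,s in radii:
        best=[]
        for dx in np.arange(-rng,rng,res):
            for dy in np.arange(-rng,rng,res):
                x=((dx+r*np.cos(th))/res+n/2).round().astype(int);y=((dy+r*np.sin(th))/res+n/2).round().astype(int)
                v=s*(gx[y,x]*np.cos(th)+gy[y,x]*np.sin(th)); best.append((np.clip(v,-5,60).sum(),cx+dx,cy+dy))
        best.sort(reverse=True); out.append((r,np.array(best[0]),np.array(best[:6])[:,1:].mean(0)))
    return out,g
E
python3 - <<'E'
from ring import *
c=robot.get_calibration('wrist'); im=cv2.cvtColor(cv2.imread('pics/w4.png'),cv2.COLOR_BGR2RGB)
for z,rr in ((.044,[(.0438,-1),(.0378,1)]),(.039,[(.072,-1)])):
    try:
        for o in fit(c,im,.569,-.013,z,rr,rng=.008 if z>.04 else .006)[0]: print(z,o)
    except Exception as e: print(e)
g=rect(c,im,.569,-.013,.044); cv2.circle(g,(150,150),2,(255,0,0)); cv2.imwrite('pics/rect4.png',g[...,::-1])
o=robot.get_obs();T=rot(o['ee_rot']);p=o['ee_pos']
v=im.copy()
for r in(.056,.048):
  for t in np.linspace(0,2*np.pi,80):
    P=p+T@np.array([r*np.cos(t),.0515+r*np.sin(t),.168]);u=w2px(c,P); cv2.circle(v,tuple(int(round(a)) for a in u),1,(255,0,0) if r>.05 else (255,255,0),-1)
cv2.imwrite('pics/ov4.png',v[...,::-1]); print('bowl bottom ctr',p+T@[0,.0515,.224], 'T z',T[:,2])
E
```

```text
0.044 (0.0438, array([18280.2429,     0.5686,    -0.0074]), array([ 0.5685, -0.0077]))
0.044 (0.0378, array([19665.3254,     0.5682,    -0.0074]), array([ 0.5685, -0.0075]))
index 301 is out of bounds for axis 0 with size 300
bowl bottom ctr [0.6402 0.0251 0.1776] T z [ 0.0205  0.0069 -0.9998]
```

View pics/ov4.png

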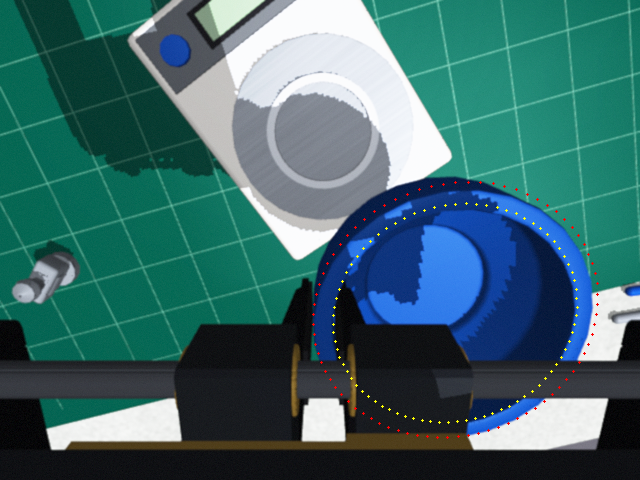

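View pics/rect4.png

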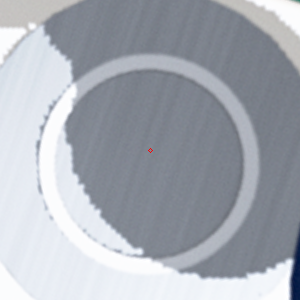

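Emit:
arm_command:
  commands: "0.5 -0.5 0 0 -1;1 -0.8 0 0 -1;1.5 -1.2 0 0 -1;1.5 -1.2 1 0 -1;1 -0.9 1.5 0 -1;0.5 -0.4 2 0 -1;0 0 2 0 -1;0 0 2 0 -1;0 0 1.5 0 -1;0 0 1 0 -1;0 0 0 0 -1;0 0 0 0 -1"

```text
t: 9.25
ee_pos: [0.5443, -0.0591, 0.2883]
ee_rot: [0.011, 0.136, 0.991, 0.005]
wrist_force: [-0.2, 0.5, -3.6]
gripper_width: 0.105
```

```bash
cat > st.py <<'E'
from h import *
np.set_printoptions(precision=4,suppress=True)
o=robot.get_obs();T=rot(o['ee_rot']);p=o['ee_pos']
b=p+T@[0,.0515,.224]
G=rot([.00767,.138,.9904,.00477]); print('t',o['t'],'bowl bottom',b,'tilt vs grip',(T@G.T@[0,0,1])[:2],'F',o['wrist_force'],'M',o['torque'],'w',o['gripper_width']*95)
import sys
tx,ty=float(sys.argv[1]),float(sys.argv[2])
d=T.T@(np.array([tx,ty,b[2]])-b)*100; print('move tool cm',d)
E
python3 st.py .5690 -.0075
python3 - <<'E'
from h import *
snap('top','t5.png');snap('scene','s5.png')
E
```

```text
t 9.25 bowl bottom [ 0.5634 -0.0082  0.065 ] tilt vs grip [-0.0067  0.0015] F [-0.1806  0.4975 -3.6258] M [-0.1711 -0.0023 -0.0145] w 9.996192531493094
move tool cm [-0.5212  0.2204  0.0135]
```

Emit:
arm_command:
  commands: "-0.25 0.1 0 0 -1;-0.25 0.1 0 0 -1;0 0 0.5 0 -1;0 0 0.3 0 -1;0 0 0 0 -1;0 0 0 0 -1"

```text
t: 10.1
ee_pos: [0.5504, -0.0584, 0.2805]
ee_rot: [0.012, 0.136, 0.991, 0.004]
wrist_force: [-0.1, -0.2, -2.5]
gripper_width: 0.102
```

```bash
python3 st.py .5690 -.0075
python3 - <<'E'
from h import *
for n in('top','scene','wrist'): snap(n,n+'6.png')
t=cv2.imread('pics/top6.png')[170:300,270:400]; s=cv2.imread('pics/scene6.png')[180:310,240:370]
cv2.imwrite('pics/c6.png',cv2.resize(np.hstack([t,s]),None,fx=3,fy=3,interpolation=cv2.INTER_CUBIC))
E
```

```text
t 10.1 bowl bottom [ 0.5697 -0.0075  0.0572] tilt vs grip [-0.0078  0.0017] F [-0.0638 -0.1745 -2.531 ] M [-0.1712  0.0781 -0.0041] w 9.680633936915902
move tool cm [ 0.0658 -0.0169 -0.0016]
```

View pics/c6.png

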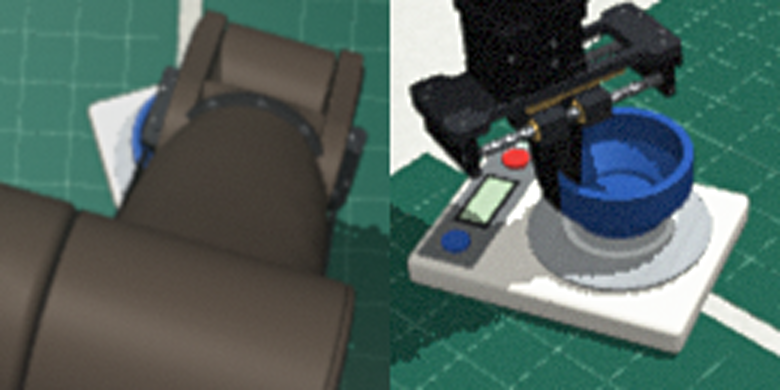

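Emit:
arm_command:
  commands: "0 0 0.4 0 -1;0 0 0.3 0 -1;0 0 0.2 0 -1;0 0 0.1 0 -1;0 0 0 0 -1;0 0 0 0 -1"

```text
t: 11.0
ee_pos: [0.5506, -0.0583, 0.2699]
ee_rot: [0.012, 0.136, 0.991, 0.004]
wrist_force: [0.9, -0.7, -2.9]
gripper_width: 0.105
```

```bash
python3 st.py .5690 -.0075
```

```text
t 11.0 bowl bottom [ 0.57   -0.0075  0.0466] tilt vs grip [-0.0081  0.0018] F [ 0.9431 -0.7408 -2.9132] M [-0.1487  0.0716 -0.0239] w 9.961326705245547
move tool cm [ 0.0952 -0.0295 -0.0025]
```

Emit:
arm_command:
  commands: "0.06 0 0.1 0 -1;0 0 0.1 0 -1;0 0 0 0 -1;0 0 0.1 0 -1;0 0 0 0 -1"

```text
t: 11.62
ee_pos: [0.5501, -0.0582, 0.267]
ee_rot: [0.012, 0.136, 0.991, 0.004]
wrist_force: [-0.9, 0.3, -0.9]
gripper_width: 0.1
```

```bash
python3 st.py .5690 -.0075
```

```text
t 11.625 bowl bottom [ 0.5696 -0.0074  0.0437] tilt vs grip [-0.0086  0.0019] F [-0.9459  0.3182 -0.8697] M [-0.1447  0.1371  0.0074] w 9.474668120367156
move tool cm [ 0.0535 -0.0275 -0.0015]
```

Emit:
arm_command:
  commands: "0 0 0.1 0 -1;0 0 0 0 -1"

```text
t: 11.88
ee_pos: [0.5501, -0.0582, 0.2662]
ee_rot: [0.012, 0.136, 0.991, 0.004]
wrist_force: [-1.9, 0.0, 1.3]
gripper_width: 0.105
```

```bash
python3 st.py .5690 -.0075
```

```text
t 11.875 bowl bottom [ 0.5696 -0.0074  0.0429] tilt vs grip [-0.0088  0.002 ] F [-1.8896  0.0326  1.3497] M [-0.1113  0.1857  0.0159] w 9.945080527715243
move tool cm [ 0.0578 -0.0217 -0.0016]
```

Emit:
arm_command:
  commands: "0.1 0 0 0 -1;0 0 0 0 -1"

```text
t: 12.12
ee_pos: [0.5492, -0.0579, 0.2662]
ee_rot: [0.013, 0.136, 0.991, 0.004]
wrist_force: [0.4, 0.0, -2.2]
gripper_width: 0.098
```

```bash
python3 st.py .5690 -.0075
```

```text
t 12.125 bowl bottom [ 0.5689 -0.0072  0.0429] tilt vs grip [-0.0096  0.0021] F [ 0.3516  0.0033 -2.1627] M [-0.1038  0.051  -0.0037] w 9.352144681283221
move tool cm [-0.0156 -0.0297  0.    ]
```

Contact cleared after the shift toward −x; descend further.

Emit:
arm_command:
  commands: "0.02 0 0.1 0 -1;0 0 0 0 -1"

```text
t: 12.38
ee_pos: [0.5489, -0.0578, 0.2648]
ee_rot: [0.012, 0.136, 0.991, 0.004]
wrist_force: [0.4, 0.3, -2.9]
gripper_width: 0.108
```

```bash
python3 st.py .5690 -.0075
```

```text
t 12.375 bowl bottom [ 0.5685 -0.007   0.0415] tilt vs grip [-0.0088  0.0019] F [ 0.4297  0.3478 -2.8684] M [-0.0705  0.0543  0.0537] w 10.266929924346675
move tool cm [-0.0627 -0.0342  0.001 ]
```

Emit:
arm_command:
  commands: "0 0 0.1 0 -1;0 0 0 0 -1"

```text
t: 12.62
ee_pos: [0.549, -0.0578, 0.2636]
ee_rot: [0.012, 0.136, 0.991, 0.004]
wrist_force: [0.6, 0.1, -2.5]
gripper_width: 0.106
```

```bash
python3 st.py .5690 -.0075
```

```text
t 12.625 bowl bottom [ 0.5684 -0.0069  0.0403] tilt vs grip [-0.0086  0.0018] F [ 0.6182  0.0511 -2.4769] M [-0.1     0.0294  0.0172] w 10.04074129496943
move tool cm [-0.0686 -0.0382  0.0011]
```

Emit:
arm_command:
  commands: "0 0 0.07 0 -1;0 0 0 0 -1"

```text
t: 12.88
ee_pos: [0.5491, -0.0578, 0.263]
ee_rot: [0.012, 0.136, 0.991, 0.004]
wrist_force: [-0.2, -0.1, -0.6]
gripper_width: 0.104
```

```bash
python3 st.py .5690 -.0075
```

```text
t 12.875 bowl bottom [ 0.5686 -0.007   0.0397] tilt vs grip [-0.0089  0.002 ] F [-0.1854 -0.1228 -0.6301] M [-0.1013  0.1328  0.0222] w 9.914170485266585
move tool cm [-0.051  -0.0363  0.0007]
```

Emit:
arm_command:
  commands: "0 0 0 0 -0.7;0 0 0 0 -0.5;0 0 0 0 -0.4;0 0 0 0 -0.4"

```text
t: 13.38
ee_pos: [0.5492, -0.0578, 0.2634]
ee_rot: [0.013, 0.136, 0.991, 0.004]
wrist_force: [0.4, -0.4, 0.2]
gripper_width: 0.304
```

```bash
python3 st.py .5690 -.0075
python3 - <<'E'
from h import *
snap('wrist','w7.png')
E
```

```text
t 13.375 bowl bottom [ 0.569  -0.007   0.0401] tilt vs grip [-0.0099  0.002 ] F [ 0.3575 -0.4237  0.2293] M [-0.0729 -0.0127 -0.0013] w 28.834639903705007
move tool cm [-0.0128 -0.0445 -0.0002]
```

View pics/w7.png

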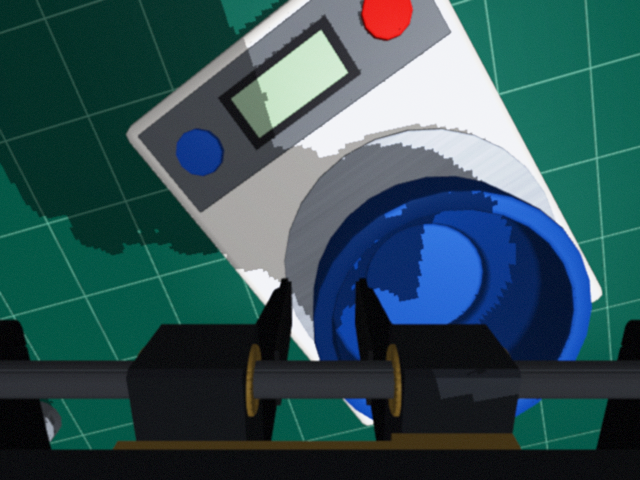

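Emit:
arm_command:
  commands: "0 0 -0.5 0 -0.4;0 0 -1.5 0 -0.4;0 0 -2.5 0 -0.4;0 0 -3 0 -0.6;-1 0 -2.5 0 -1;-2 0 -1.5 0 -1;-1.5 0 -0.5 0 -1;-0.5 0 0 0 -1;0 0 0 0 -1;0 0 0 0 -1"

```text
t: 14.68
ee_pos: [0.5933, -0.0718, 0.3962]
ee_rot: [0.015, 0.136, 0.991, 0.004]
wrist_force: [0.2, -0.6, 0.2]
gripper_width: 0.007
```

Run:
```python
from ring import *
c,im=snap('wrist','w8.png');o=robot.get_obs();T=rot(o['ee_rot']);print(o['t'],o['ee_pos'],o['ee_rot'],T[:,2],o['wrist_force'])
snap('scene','s8.png')
for r in fit(c,im,.5685,-.0075,.095,[(.056,-1),(.0480,-1),(.0480,1)],rng=.003)[0]: print(r)
print([ (d['conf'],px2w(c,*d['position'],.048)) for d in robot.tip_of('wrist','bowl')[:1]])
hsv=cv2.cvtColor(im,cv2.COLOR_RGB2HSV); m=cv2.inRange(hsv,(105,100,30),(130,255,255))
for cn in cv2.findContours(m,cv2.RETR_EXTERNAL,cv2.CHAIN_APPROX_NONE)[0]:
    if cv2.contourArea(cn)>300:
        for z in(.036,.095):
            P=np.array([px2w(c,p[0][1],p[0][0],z)[:2]*1000 for p in cn]).astype(np.float32); print(z,cv2.minEnclosingCircle(P),P.mean(0))
print([ (d['conf'],px2w(c,*d['position'],.036)) for d in robot.tip_of('wrist','tare_top')[:2]])
s=cv2.imread('pics/s8.png')[180:310,220:390];cv2.imwrite('pics/s8c.png',cv2.resize(s,None,fx=4,fy=4,interpolation=2))
```

```text
14.725 [ 0.5933 -0.0718  0.3962] [0.0147 0.136  0.9906 0.0042] [ 0.0303  0.0043 -0.9995] [-0.2712  0.351   0.3154]
(0.056, array([4304.3043,    0.5671,   -0.0049]), array([ 0.5674, -0.0049]))
(0.048, array([3965.9267,    0.5659,   -0.0049]), array([ 0.5657, -0.0054]))
(0.048, array([18392.6032,     0.5695,    -0.0089]), array([ 0.5693, -0.0087]))
[(0.79, array([ 0.5718, -0.0098,  0.048 ]))]
0.036 ((580.1865234375, 0.3425025939941406), 67.83362579345703) [578.3864   0.5288]
0.095 ((568.9522705078125, -8.431591987609863), 56.015167236328125) [567.4661  -8.2778]
0.036 ((480.1702575683594, -98.79086303710938), 11.757186889648438) [480.2395 -98.9465]
0.095 ((486.361572265625, -90.29324340820312), 9.708778381347656) [486.4189 -90.4217]
[(0.96, array([ 0.4814, -0.0989,  0.036 ]))]
```

View pics/w8.png

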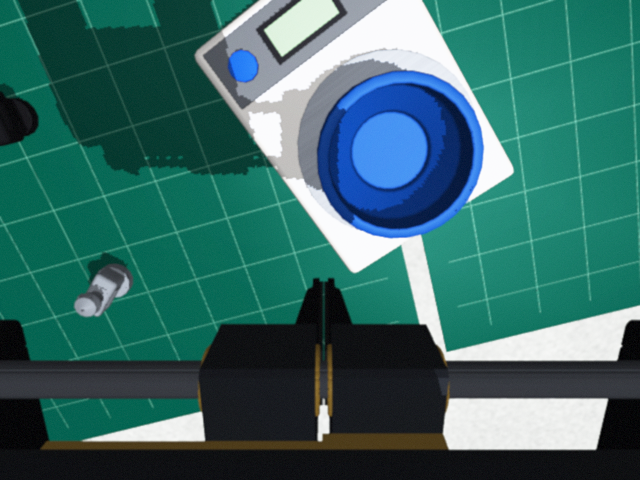

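View pics/s8c.png

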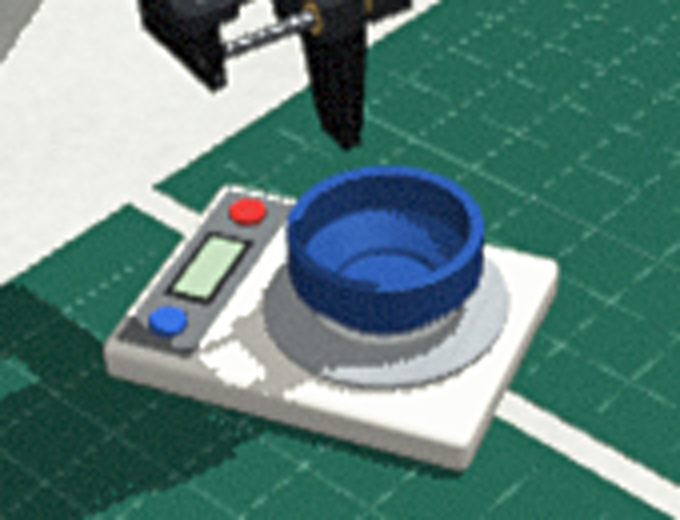

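Emit:
arm_command:
  commands: "1 -0.5 0 0 -1;2 -1.1 0 0 -1;2.5 -1.4 0 0 -1;2.5 -1.4 0 0 -1;2 -1.1 2 0 -1;1 -0.5 2.5 0 -1;0 0 2.5 0 -1;0 0 2.5 0 -1;0 0 2 0 -1;0 0 1.5 0 -1;0 0 0 0 -1;0 0 0 0 -1"

```text
t: 16.38
ee_pos: [0.4637, -0.1, 0.2599]
ee_rot: [0.015, 0.136, 0.991, 0.004]
wrist_force: [-0.5, -0.1, 0.5]
gripper_width: 0.004
```

```bash
cat > tp.py <<'E'
from h import *
import sys
np.set_printoptions(precision=4,suppress=True)
o=robot.get_obs();T=rot(o['ee_rot']);p=o['ee_pos'];L=float(sys.argv[4]) if len(sys.argv)>4 else .19
b=p+T@[0,0,L]; tgt=np.array([float(a) for a in sys.argv[1:4]])
print('t',o['t'],'pt',b,'z',T[:,2],'F',o['wrist_force'],'M',o['torque'],'w',o['gripper_width']*95); print('move tool cm',T.T@(tgt-b)*100)
E
python3 tp.py .4805 -.0988 .036
python3 - <<'E'
from h import *
snap('wrist','w9.png')
E
```

```text
t 16.375 pt [ 0.4695 -0.0992  0.0699] z [ 0.0302  0.0038 -0.9995] F [-0.4534 -0.0746  0.5421] M [ 0.044   0.0117 -0.0094] w 0.40316364785627834
move tool cm [-0.9546  0.3004  3.4259]
```

View pics/w9.png

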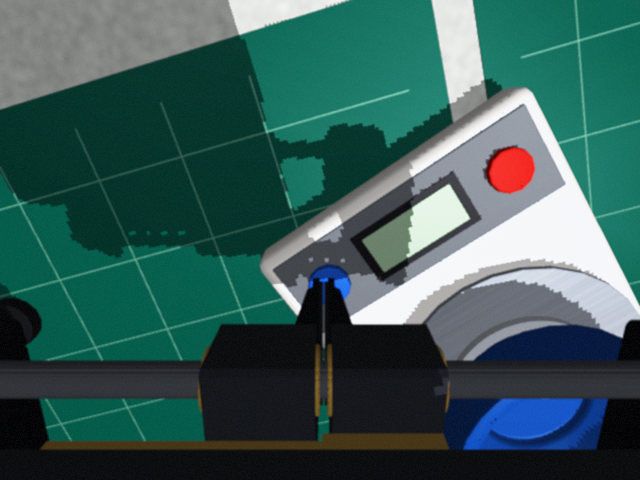

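Emit:
arm_command:
  commands: "-0.45 0.15 0.5 0 -1;-0.45 0.15 0.8 0 -1;0 0 0.8 0 -1;0 0 0 0 -1;0 0 0 0 -1"

```text
t: 17.05
ee_pos: [0.4747, -0.0993, 0.2385]
ee_rot: [0.016, 0.136, 0.991, 0.004]
wrist_force: [-0.7, 0.6, 0.2]
gripper_width: 0.006
```

```bash
python3 tp.py .4805 -.0988 .036
python3 - <<'E'
from h import *
snap('scene','s10.png')
s=cv2.imread('pics/s10.png')[180:310,220:390];cv2.imwrite('pics/s10c.png',cv2.resize(s,None,fx=4,fy=4,interpolation=2))
E
```

```text
t 17.05 pt [ 0.4807 -0.0987  0.0486] z [ 0.0317  0.0032 -0.9995] F [-0.7116  0.5702  0.2378] M [0.0255 0.0254 0.0385] w 0.5301165190711237
move tool cm [ 0.0562 -0.0285  1.2599]
```

View pics/s10c.png

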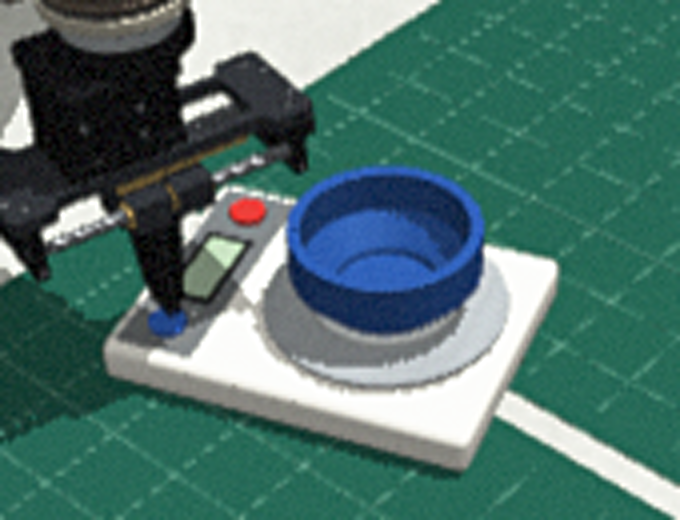

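Emit:
arm_command:
  commands: "0 0 0.5 0 -1;0 0 0.4 0 -1;0 0 0.2 0 -1;0 0 0.1 0 -1;0 0 0 0 -1"

```text
t: 17.73
ee_pos: [0.475, -0.0993, 0.2261]
ee_rot: [0.016, 0.136, 0.991, 0.004]
wrist_force: [-0.6, -0.1, 3.0]
gripper_width: 0.004
```

```bash
python3 tp.py .4805 -.0988 .032
```

```text
t 17.725 pt [ 0.4811 -0.0988  0.0362] z [ 0.0322  0.0031 -0.9995] F [-0.6119 -0.1317  3.0106] M [-0.0315  0.1292  0.034 ] w 0.3562218680938099
move tool cm [ 0.0722 -0.0254  0.4131]
```

Emit:
arm_command:
  commands: "0 0 0.1 0 -1;0 0 0.1 0 -1;0 0 0.1 0 -1;0 0 0 0 -1"

```text
t: 18.23
ee_pos: [0.475, -0.0993, 0.2235]
ee_rot: [0.016, 0.136, 0.991, 0.004]
wrist_force: [-1.7, 0.5, 6.1]
gripper_width: 0.004
```

```bash
python3 tp.py .4805 -.0988 .032
```

```text
t 18.225 pt [ 0.4812 -0.0988  0.0336] z [ 0.0325  0.0029 -0.9995] F [-1.7271  0.4971  6.0983] M [0.0534 0.345  0.0041] w 0.3499768243417519
move tool cm [ 0.0673 -0.0233  0.1541]
```

Emit:
arm_command:
  commands: "0 0 0.06 0 -1;0 0 0.04 0 -1;0 0 0 0 -1"

```text
t: 18.6
ee_pos: [0.4749, -0.0993, 0.2229]
ee_rot: [0.016, 0.136, 0.991, 0.004]
wrist_force: [-1.7, 0.1, 6.1]
gripper_width: 0.002
```

Emit:
arm_command:
  commands: "0 0 0.06 0 -1;0 0 0.04 0 -1"

```text
t: 18.85
ee_pos: [0.4749, -0.0993, 0.2224]
ee_rot: [0.016, 0.136, 0.991, 0.004]
wrist_force: [-3.3, 0.1, 10.7]
gripper_width: 0.007
```

Emit:
arm_command:
  commands: "0 0 0 0 -1;0 0 0 0 -1"

```text
t: 19.1
ee_pos: [0.4748, -0.0992, 0.2228]
ee_rot: [0.016, 0.136, 0.991, 0.004]
wrist_force: [-1.2, 1.7, 6.8]
gripper_width: 0.005
```

Emit:
arm_command:
  commands: "0 0 0.03 0 -1;0 0 0.03 0 -1;0 0 0.02 0 -1"

```text
t: 19.48
ee_pos: [0.4747, -0.0992, 0.2226]
ee_rot: [0.017, 0.136, 0.991, 0.003]
wrist_force: [-2.7, 0.9, 7.1]
gripper_width: 0.003
```

Emit:
arm_command:
  commands: "0 0 0.03 0 -1;0 0 0.03 0 -1;0 0 0.03 0 -1;0 0 0.03 0 -1"

```text
t: 19.98
ee_pos: [0.4746, -0.0992, 0.2224]
ee_rot: [0.017, 0.136, 0.991, 0.003]
wrist_force: [-2.4, 1.2, 9.0]
gripper_width: 0.007
```

Emit:
arm_command:
  commands: "0 0 0.02 0 -1;0 0 0.02 0 -1;0 0 0.02 0 -1;0 0 0.02 0 -1;0 0 0.02 0 -1;0 0 0.02 0 -1"

```text
t: 20.72
ee_pos: [0.4744, -0.0991, 0.2225]
ee_rot: [0.018, 0.136, 0.991, 0.003]
wrist_force: [-2.2, 0.5, 6.9]
gripper_width: 0.007
```

Emit:
arm_command:
  commands: "0 0 -0.5 0 -1;0 0 -1.5 0 -1;0 0 -2.5 0 -1;0 0 -3 0 -1;0 0 -3 0 -0.6;-1 -0.5 -1.5 0 -0.4;-2.3 -1.2 0 0 -0.2;-3 -1.6 0 0 -0.2;-3.5 -1.9 0 0 -0.2;-3.5 -1.9 0 0 -0.2;-3.5 -1.9 0 0 -0.2;-3.3 -1.8 0 0 -0.2;-2.5 -1.4 0 0 -0.2;-1.8 -1 0 0 -0.2;-1 -0.6 0 0 -0.2;0 0 0 0 -0.2;0 0 0 0 -0.2"

```text
t: 22.85
ee_pos: [0.6802, -0.305, 0.3668]
ee_rot: [0.02, 0.136, 0.991, 0.002]
wrist_force: [-0.3, -0.1, 0.0]
gripper_width: 0.4
```

Run:
```python
from ring import *
c,im=snap('wrist','w11.png');o=robot.get_obs();T=rot(o['ee_rot']);print(o['t'],o['ee_pos'],T[:,2],o['gripper_width']*95)
for d in robot.tip_of('wrist','master')[:2]: print(d,px2w(c,*d['position'],0))
for d in robot.search_frame('wrist','master')[:2]: print(d)
snap('scene','s11.png')
s=cv2.imread('pics/s11.png')[180:310,220:390];cv2.imwrite('pics/s11c.png',cv2.resize(s,None,fx=4,fy=4,interpolation=2))
```

```text
22.9 [ 0.6802 -0.3049  0.3668] [ 0.0402 -0.0007 -0.9992] 37.65498891305886
{'position': [118.7, 323.7], 'conf': 0.6} [ 0.6244 -0.2856  0.    ]
{'bbox': [300.8, 87.8, 352.2, 151.0], 'conf': 0.68}
```

View pics/w11.png

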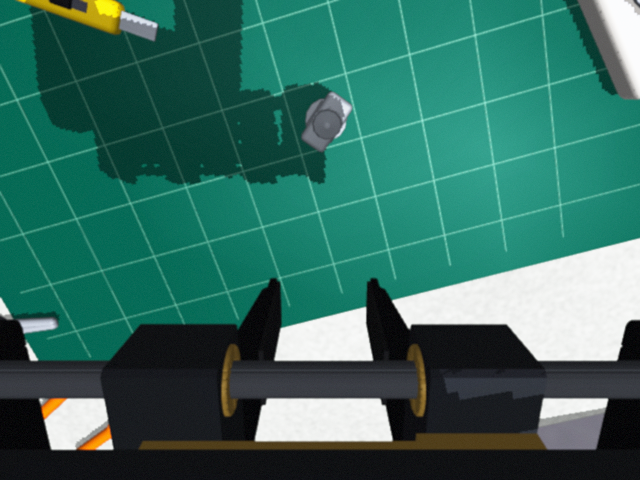

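View pics/s11c.png

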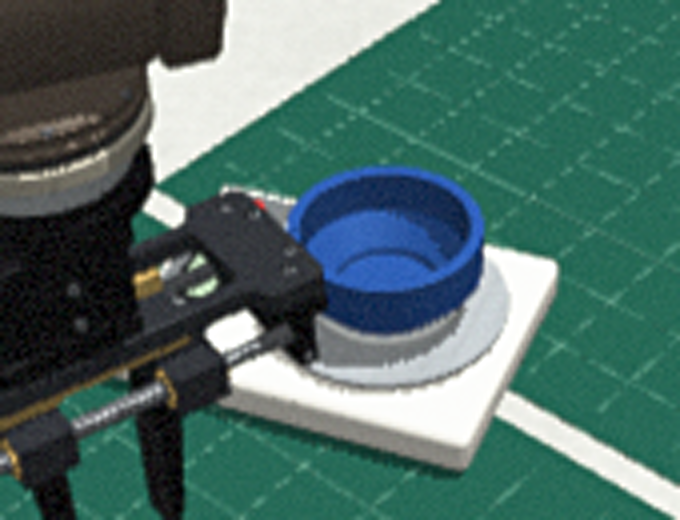

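Run:
```python
from ring import *
c=robot.get_calibration('wrist'); im=cv2.cvtColor(cv2.imread('pics/w11.png'),cv2.COLOR_BGR2RGB)
g=rect(c,im,.624,-.286,.039,half=.04,res=.0002); cv2.imwrite('pics/r11.png',g[...,::-1])
o=robot.get_obs(); print(o['joint_positions'])
```

```text
[-0.5121  0.6975  1.2683  0.0211  1.1402 -1.8194]
```

View pics/r11.png

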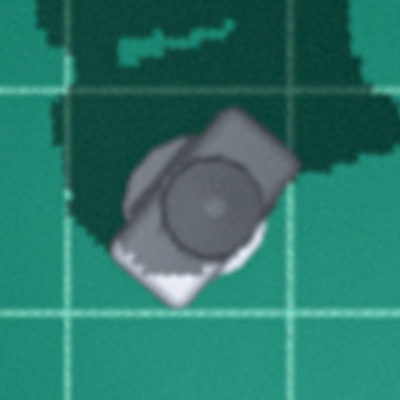

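Emit:
arm_command:
  commands: "0 0 0 8.4 -0.2;0 0 0 8.4 -0.2;0 0 0 8.4 -0.2;0 0 0 8.3 -0.2;0 0 0 0 -0.2"

```text
t: 23.68
ee_pos: [0.6798, -0.3038, 0.3675]
ee_rot: [0.018, 0.422, 0.906, 0.008]
wrist_force: [0.9, -0.2, -0.4]
gripper_width: 0.399
```

```bash
cat > tb.py <<'E'
from h import *
o=robot.get_obs();T=rot(o['ee_rot']); print('x ang',np.degrees(np.arctan2(T[1,0],T[0,0])))
E
python3 tb.py; python3 tp.py .625 -.2852 .09 .171
```

```text
x ang 129.9904161825844
t 23.675 pt [ 0.6867 -0.3039  0.1967] z [ 0.0404 -0.0007 -0.9992] F [ 0.8802 -0.1954 -0.3631] M [-0.0892  0.056   0.0046] w 37.905042649582306
move tool cm [ 5.6786 -3.8425 10.4057]
```

Emit:
arm_command:
  commands: "1 -0.7 1 -0.9 -0.2;1.6 -1.1 2.5 0 -0.2;1.6 -1.1 2.5 0 -0.2;1 -0.7 2 0 -0.2;0.4 -0.2 1.5 0 -0.2;0 0 0 0 -0.2;0 0 0 0 -0.2"

```text
t: 24.55
ee_pos: [0.6171, -0.2857, 0.269]
ee_rot: [0.02, 0.405, 0.914, 0.008]
wrist_force: [0.2, -0.5, 1.1]
gripper_width: 0.398
```

```bash
python3 tb.py; python3 tp.py .625 -.2852 .033 .171
python3 - <<'E'
from h import *
c,im=snap('wrist','w12.png')
E
```

```text
x ang 132.18750178466064
t 24.55 pt [ 0.6245 -0.2861  0.0982] z [ 0.0436 -0.0025 -0.999 ] F [ 0.1876 -0.5427  1.0613] M [-0.0744  0.0325 -0.0419] w 37.76322266384682
move tool cm [ 0.2372 -0.1051  6.5117]
```

View pics/w12.png

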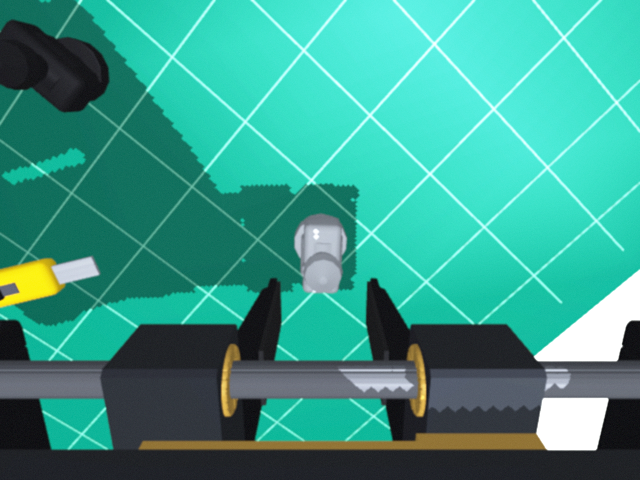

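Emit:
arm_command:
  commands: "0.2 -0.1 1.5 1 -0.2;0 0 2 0 -0.2;0 0 1.5 0 -0.2;0 0 0.8 0 -0.2;0 0 0.5 0 -0.2;0 0 0 0 -0.2;0 0 0 0 -0.2"

```text
t: 25.48
ee_pos: [0.6183, -0.2851, 0.2016]
ee_rot: [0.021, 0.413, 0.91, 0.008]
wrist_force: [-1.1, 0.0, -0.5]
gripper_width: 0.398
```

```bash
python3 tb.py; python3 tp.py .625 -.2852 .033 .171
python3 - <<'E'
from h import *
c,im=snap('wrist','w13.png')
E
```

```text
x ang 131.14614561673093
t 25.475 pt [ 0.6259 -0.2855  0.0308] z [ 0.0442 -0.0028 -0.999 ] F [-1.1292  0.049  -0.4757] M [-0.0468  0.0172 -0.0308] w 37.81738742424666
move tool cm [ 0.0762 -0.0353 -0.2235]
```

View pics/w13.png

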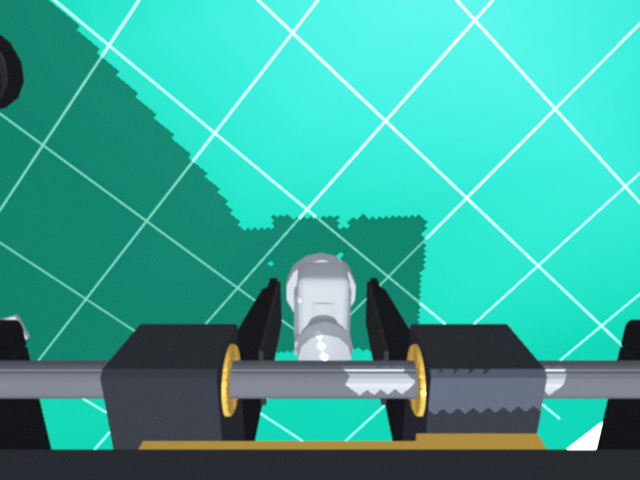

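Emit:
arm_command:
  commands: "0 0 -0.2 0 -0.2;0 0 0 0 -0.6;0 0 0 0 -1;0 0 0 0 -1;0 0 0 0 -1"
  force: 15

```text
t: 26.15
ee_pos: [0.6182, -0.2852, 0.205]
ee_rot: [0.022, 0.413, 0.91, 0.008]
wrist_force: [-0.4, -0.3, 0.5]
gripper_width: 0.217
```

```bash
python3 tb.py; python3 tp.py .625 -.2852 .033 .171; python3 -c "
from h import *
c=robot.get_obs();print(c['ee_rot'],c['ee_pos'])"
```

```text
x ang 131.15102950288005
t 26.15 pt [ 0.626  -0.2858  0.0342] z [ 0.0456 -0.0038 -0.999 ] F [-0.4206 -0.2817  0.5374] M [-0.0444  0.081   0.0094] w 20.598438473756104
move tool cm [ 0.1185 -0.0413  0.1133]
[0.02152912 0.41314764 0.91037708 0.00768803] [ 0.61824884 -0.28516703  0.20500557]
```

Emit:
arm_command:
  commands: "0 0 -0.5 0 -1;0 0 -1.5 0 -1;0 0 -2.5 0 -1;0 0 -2.5 0 -1;0 0 -2.5 0 -1;0.5 0.3 -2 0 -1;1.5 0.8 -1.5 0 -1;2.5 1.4 0 0 -1;3 1.7 0 0 -1;3 1.7 0 0 -1;3 1.7 0 0 -1;3 1.7 0 0 -1;2.5 1.4 0 0 -1;2 1.1 0 0 -1;1.5 0.8 0 0 -1;1 0.6 0 0 -1;0.5 0.3 0 0 -1;0 0 0 0 -1;0 0 0 0 -1"

```text
t: 28.52
ee_pos: [0.5483, 0.0019, 0.3425]
ee_rot: [0.021, 0.412, 0.911, 0.008]
wrist_force: [0.9, 0.0, -0.6]
gripper_width: 0.211
```

```bash
cat > bs.py <<'E'
from h import *
np.set_printoptions(precision=4,suppress=True)
G=rot([.02152912,.41314764,.91037708,.00768803]);pg=np.array([.61824884,-.28516703,.20500557])
off=G.T@(np.array([.6253,-.2853,0])-pg)
o=robot.get_obs();T=rot(o['ee_rot']);b=o['ee_pos']+T@off
print('t',o['t'],'off',off,'base',b,'up',(T@G.T)[:,2],'F',o['wrist_force'],'M',o['torque'],'w',o['gripper_width']*95)
print('to target cm',T.T@(np.array([.569,-.0078,b[2]])-b)*100)
E
python3 bs.py
python3 - <<'E'
from h import *
c,im=snap('wrist','w14.png');snap('scene','s14.png')
s=cv2.imread('pics/s14.png')[150:310,220:420];cv2.imwrite('pics/s14c.png',cv2.resize(s,None,fx=3,fy=3,interpolation=2))
E
```

```text
t 28.525 off [ 0.002  -0.0013  0.2051] base [0.5552 0.002  0.1375] up [ 0.0009 -0.0009  1.    ] F [ 0.9126  0.0461 -0.6274] M [-0.0921  0.0921 -0.0661] w 20.032687351629235
to target cm [-1.6479  0.3932  0.0645]
```

View pics/w14.png

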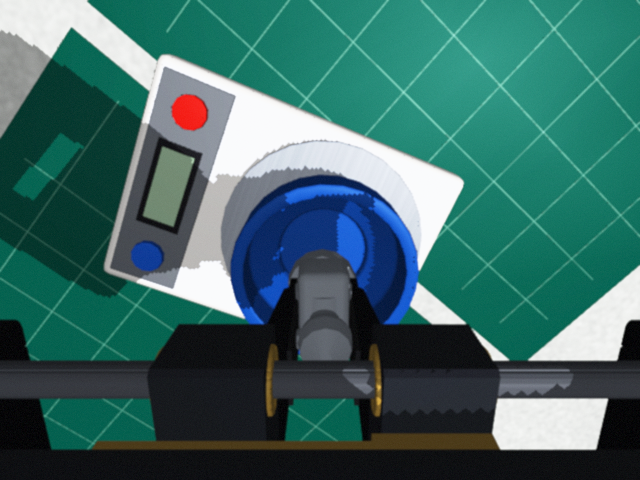

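View pics/s14c.png

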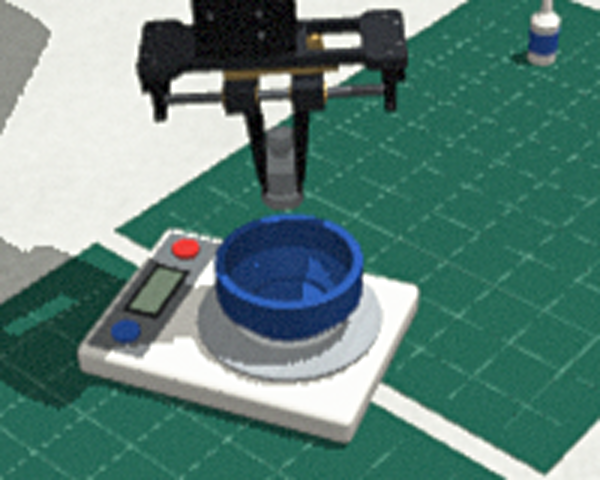

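Emit:
arm_command:
  commands: "-0.4 0 0 0 -1;-0.6 0.1 0 0 -1;-0.4 0 0.5 0 -1;0 0 1 0 -1;0 0 1.5 0 -1;0 0 1.5 0 -1;0 0 1.3 0 -1;0 0 0.8 0 -1;0 0 0 0 -1;0 0 0 0 -1"

```text
t: 29.88
ee_pos: [0.5622, -0.0096, 0.271]
ee_rot: [0.02, 0.413, 0.911, 0.008]
wrist_force: [-0.3, -0.3, -0.7]
gripper_width: 0.212
```

```bash
python3 bs.py
python3 - <<'E'
from h import *
c,im=snap('wrist','w15.png')
E
```

```text
t 29.875 off [ 0.002  -0.0013  0.2051] base [ 0.5686 -0.0095  0.066 ] up [ 0.0031 -0.0012  1.    ] F [-0.2793 -0.3071 -0.6699] M [-0.0271  0.0085  0.0509] w 20.178261936375325
to target cm [0.1013 0.1424 0.0013]
```

View pics/w15.png

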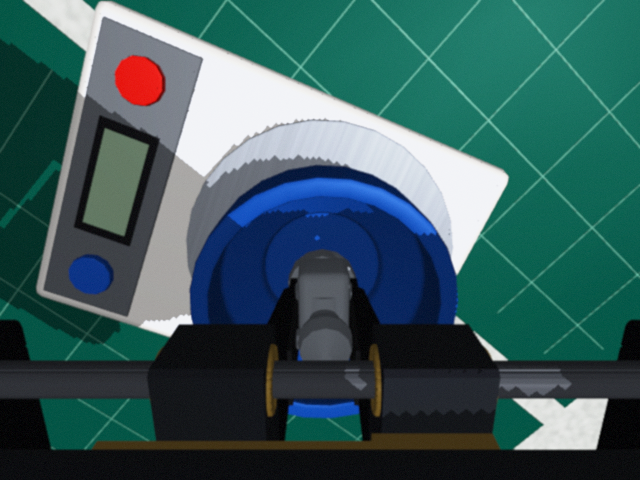

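Emit:
arm_command:
  commands: "0.1 0.1 0.5 0 -1;0 0 0.5 0 -1;0 0 0.3 0 -1;0 0 0.1 0 -1;0 0 0 0 -1"

```text
t: 30.55
ee_pos: [0.563, -0.0081, 0.2569]
ee_rot: [0.021, 0.413, 0.911, 0.008]
wrist_force: [0.3, 0.0, -0.7]
gripper_width: 0.209
```

```bash
python3 bs.py
```

```text
t 30.55 off [ 0.002  -0.0013  0.2051] base [ 0.5697 -0.0081  0.0518] up [ 0.0016 -0.001   1.    ] F [ 0.3411  0.0347 -0.6955] M [-0.0785  0.041  -0.0045] w 19.83908120391241
to target cm [ 0.0654 -0.0329 -0.0031]
```

Emit:
arm_command:
  commands: "0 0 0.1 0 -1;0 0 0.1 0 -1;0 0 0.1 0 -1;0 0 0 0 -1"

```text
t: 31.05
ee_pos: [0.5631, -0.0081, 0.2538]
ee_rot: [0.021, 0.413, 0.911, 0.008]
wrist_force: [0.1, 0.1, -0.6]
gripper_width: 0.213
```

```bash
python3 bs.py
```

```text
t 31.05 off [ 0.002  -0.0013  0.2051] base [ 0.5699 -0.0081  0.0488] up [ 0.0013 -0.0009  1.    ] F [ 0.0755  0.1269 -0.6371] M [-0.0702 -0.0061 -0.0335] w 20.234715693117103
to target cm [ 0.0805 -0.0493 -0.0041]
```

Emit:
arm_command:
  commands: "0 0 0.06 0 -1;0 0 0.05 0 -1;0 0 0 0 -1"

```text
t: 31.42
ee_pos: [0.5632, -0.0082, 0.2527]
ee_rot: [0.021, 0.413, 0.911, 0.008]
wrist_force: [0.7, 0.1, -0.9]
gripper_width: 0.209
```

```bash
python3 bs.py
```

```text
t 31.425 off [ 0.002  -0.0013  0.2051] base [ 0.57   -0.0081  0.0477] up [ 0.0012 -0.0009  1.    ] F [ 0.6767  0.1061 -0.8987] M [-0.0392  0.0367 -0.    ] w 19.864335385752344
to target cm [ 0.0869 -0.0551 -0.0045]
```

Emit:
arm_command:
  commands: "0 0 0.06 0 -1;0 0 0.05 0 -1"

```text
t: 31.68
ee_pos: [0.5632, -0.0082, 0.252]
ee_rot: [0.021, 0.413, 0.911, 0.008]
wrist_force: [-1.5, 0.1, 4.5]
gripper_width: 0.211
```

```bash
python3 bs.py
```

```text
t 31.675 off [ 0.002  -0.0013  0.2051] base [ 0.5701 -0.0081  0.047 ] up [ 0.0008 -0.0008  1.    ] F [-1.4605  0.1032  4.5294] M [-0.0624  0.3751 -0.0276] w 20.025440256012928
to target cm [ 0.0989 -0.063  -0.0051]
```

Emit:
arm_command:
  commands: "0 0 -0.03 0 -1;0 0 0 0 -0.55;0 0 0 0 -0.4;0 0 0 0 -0.3;0 0 0 0 -0.3"

```text
t: 32.3
ee_pos: [0.5633, -0.0082, 0.2521]
ee_rot: [0.021, 0.413, 0.911, 0.008]
wrist_force: [0.3, -0.5, -0.3]
gripper_width: 0.346
```

```bash
python3 bs.py
python3 - <<'E'
from h import *
snap('wrist','w16.png')
E
```

```text
t 32.3 off [ 0.002  -0.0013  0.2051] base [ 0.5702 -0.0081  0.0471] up [ 0.0007 -0.0009  1.    ] F [ 0.3181 -0.5076 -0.2916] M [-0.0076  0.0411  0.0139] w 32.88464723837979
to target cm [ 0.1035 -0.0693 -0.0055]
```

View pics/w16.png

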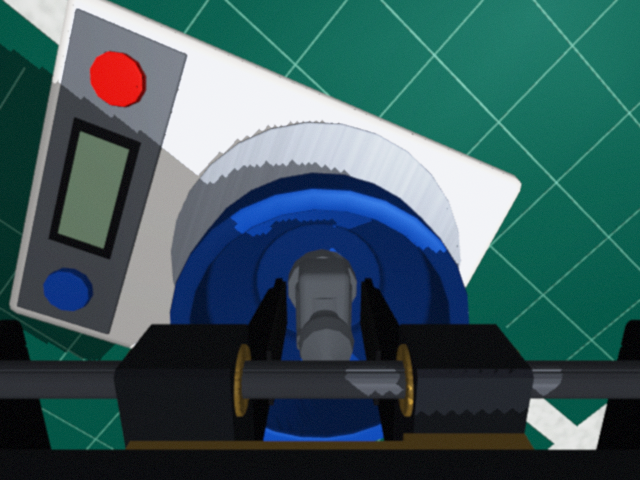

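Emit:
arm_command:
  commands: "-0.02 0.02 -0.5 0 -0.3;-0.03 0.03 -1 0 -0.3;-0.06 0.06 -2 0 -0.3;-0.06 0.06 -2 0 -0.3;-0.06 0.06 -2.5 0 -0.3;0 0 -3 0 -0.3;-2 -0.8 -2.5 0 -0.3;-2.5 -1 0 0 -0.3;-1 -0.5 0 0 -0.3;0 0 0 0 -0.3;0 0 0 0 -0.3"

```text
t: 33.72
ee_pos: [0.5784, -0.0647, 0.3986]
ee_rot: [0.023, 0.412, 0.911, 0.008]
wrist_force: [0.3, -1.1, 0.2]
gripper_width: 0.351
```

Run:
```python
from ring import *
c,im=snap('wrist','w17.png');snap('scene','s17.png')
print(robot.get_obs()['t'])
hsv=cv2.cvtColor(im,cv2.COLOR_RGB2HSV); m=cv2.inRange(hsv,(105,100,30),(130,255,255))
cn=max(cv2.findContours(m,cv2.RETR_EXTERNAL,cv2.CHAIN_APPROX_NONE)[0],key=cv2.contourArea)
P=np.array([px2w(c,p[0][1],p[0][0],.095)[:2]*1000 for p in cn]).astype(np.float32); print(cv2.minEnclosingCircle(P))
print([(d['conf'],px2w(c,*d['position'],.048)) for d in robot.tip_of('wrist','master')[:1]])
s=cv2.imread('pics/s17.png')[150:310,220:420];cv2.imwrite('pics/s17c.png',cv2.resize(s,None,fx=3,fy=3,interpolation=2))
```

```text
33.825
((569.2362060546875, -8.438810348510742), 55.50361633300781)
[(0.65, array([ 0.5694, -0.0059,  0.048 ]))]
```

View pics/w17.png

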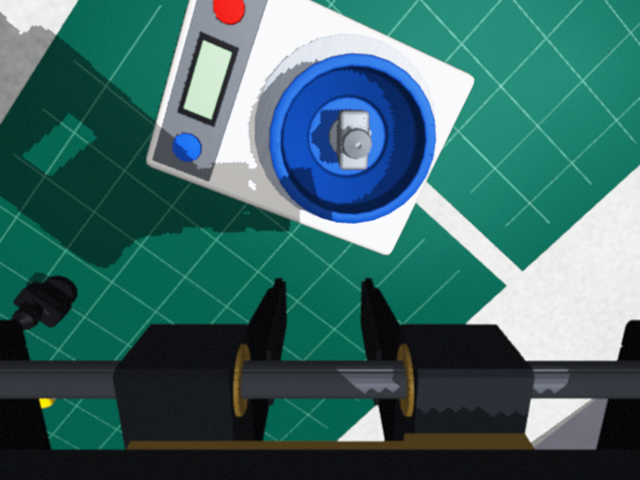

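View pics/s17c.png

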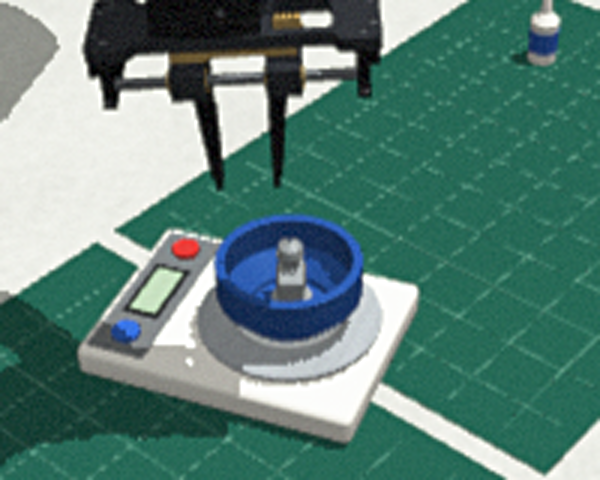

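View pics/s17.png

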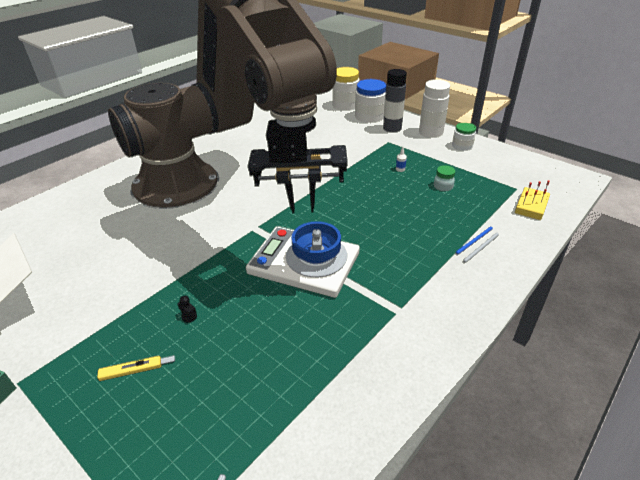

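The bust stands upright in the level, seated bowl, the bystanders are where they were, and the arm is clear, so I'm handing in.

```bash
python3 -c "
from bench import robot
print(robot.job_done())"
```

```text
the job is handed in; nothing more can be done
None
```

The job is done and was handed in at about 34 s of the 72 s allowed; no verdict came back.

- **Bowl:** I found the ring about 5 mm off its nominal centre and lowered the bowl in slow steps. It first touched the ring's edge at about 4 N. After a 1 mm shift it dropped in, coming to rest about 40 mm up against a nominal 39 mm. After release, the wrist picture matched a level, seated bowl: the rim centre was about 1 mm from the ring centre, with the radius as expected.
- **Tare key:** I pressed the blue key with shut fingers while nothing touched the bowl. It was down past its switching point for over 2 s. For about 1.9 s of that it was at or near the bottom, mostly 7–9 N with a peak reading of 10.7 N, under the 15 N limit. I inferred the key's travel from fingertip height and force; the display was not read.
- **Bust:** I set it down on the bowl floor with about 5 N of contact and let it go. The last wrist and scene pictures show it upright near the middle of the bowl. The bowl had not moved, and the gripper was well clear.
- **Other things:** The black bust, glue, jar and knife were not touched. The jar, glue, knife and black bust are all in the last scene picture where they were at the start.

**Disagreements:**
- The tool slowly leaned to about 0.045 rad over the run. Each object was gripped and set down at nearly the same lean (within 0.01 rad), so both ended level.
- The wrist camera was about 1 mm off from the arm's own position for the bowl, which the contact force settled.

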